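Index the sorting turntable and tip the blanks into an open cup

TASK

Push the turntable round until it clicks into the position that has one of the two open cups squarely under the lip of the tipping tray. Then tip the tray towards the turntable so that all three brass blanks slide into that cup, and let the tray drop back level. Leave the turntable in that position, and leave the other things on the work surface where they are.

Things in the scene. Friction and masses are not known exactly. Their poses are not given: they have to be found in the camera images.
- sorter: fixed grey base of the sorter; carries a turntable (plate radius 86 mm, top 36 mm above the work surface) and, on a plate 120 mm wide reaching 190 mm along the sorter's -y, the tipping tray. Origin on the turntable's axis at the work surface; -y points from the axis to the tray, which tips along +y. Two hinge posts at x = +-56 mm, y = -83 mm, 108 mm high
- carousel (a joint): angle of the turntable, rad, growing anticlockwise seen from above, without end. Detents at every multiple of pi/2: a spring roller draws it into the nearest one, so pushed over 45 degrees it goes on into the next and stops there; 5 N at a pin is enough. Starts in (or settling into) a detent with a lidded tin under the tray's lip and an open cup one position away, on either side
- cup_a (a point): centre of the inner floor of an open steel cup on the turntable: outside diameter 66 mm, wall 2.5 mm, inside depth 24 mm, rim 63 mm above the work surface. The four stations, 90 degrees apart at radius 52 mm, hold in anticlockwise order a lidded tin, another (50 mm wide, tops 68 mm up), cup_a and cup_b. At 0 rad cup_a lies along the sorter's +y
- cup_b (a point): the same for the other open cup; at 0 rad it lies along the sorter's -x
- drop_point (a point): fixed point under the tray's lip, on the sorter's -y side 52 mm from the turntable's axis, 63 mm up: an open cup is in place when its centre is straight below this point (within 8 mm). Keep the gripper clear of the fixed wooden bench pin and its clamp, which overhang the work surface at world x > 0.565, y -0.17 to 0.015, z 0.085 to 0.265 m
- pin_1 (a point): centre of the top of a steel push pin, 10 mm in diameter, standing 52 mm up from the turntable's plate at radius 78 mm (top 88 mm above the work surface); at 0 rad it lies 45 degrees from the sorter's +x towards +y. The pins stand midway between the stations and pass below the level tray
- pin_2 (a point): centre of the top of a steel push pin, 10 mm in diameter, standing 52 mm up from the turntable's plate at radius 78 mm (top 88 mm above the work surface); the next one anticlockwise
- pin_3 (a point): centre of the top of a steel push pin, 10 mm in diameter, standing 52 mm up from the turntable's plate at radius 78 mm (top 88 mm above the work surface); the next one anticlockwise
- pin_4 (a point): centre of the top of a steel push pin, 10 mm in diameter, standing 52 mm up from the turntable's plate at radius 78 mm (top 88 mm above the work surface); the next one anticlockwise
- tray (a joint): tilt of the tipping tray about its hinge rod (parallel to the sorter's x, at y = -80 mm, 100 mm up), rad: 0 level, growing as the lip goes down, stop at 1.05; falls back to 0 by its weight when let go. Aluminium channel 58 mm wide (50 inside), 110 mm long, walls 19 mm high, open at the lip, floor 106 mm up. The blanks slide out at roughly 0.7 to 1.0 rad
- bar (a point): middle of the tray's steel bar, 8 mm thick, 62 mm long, parallel to the hinge, on two rods at the tray's sides; level, it is 185 mm up at the sorter's y = -120 mm, 94 mm from the hinge, 75 mm of free space under it. Pushing it 80 to 90 mm along the sorter's +y (under 3 N) tips the tray to about 1 rad; it swings in an arc up to 194 mm, then down to about 180 mm
- lip (a point): middle of the tray floor's open edge, where the blanks leave it; level, at the sorter's y = -66 mm, 106 mm up
- blank_1: loose cast brass blank, 14 x 14 mm and 10 mm high with a stub 7 mm in diameter and 4 mm high on top, 0.02 kg; origin at the centre of its underside. Starts standing in the tray
- blank_2: loose cast brass blank, 14 x 14 mm and 10 mm high with a stub 7 mm in diameter and 4 mm high on top, 0.02 kg; origin at the centre of its underside. Starts standing in the tray
- blank_3: loose cast brass blank, 14 x 14 mm and 10 mm high with a stub 7 mm in diameter and 4 mm high on top, 0.02 kg; origin at the centre of its underside. Starts standing in the tray
- felt: loose bystander: brown felt wheel lying flat, 50 mm across, 9 mm high, beside the tray; origin at the centre of its underside
- patina_bottle: loose bystander: dark brown bottle, 36 mm across, 60 mm high; origin at the centre of its underside
- tape_roll: loose bystander: roll of masking tape lying flat, 61 mm across, 18 mm high; origin at the centre of its underside
- flux_bottle: loose bystander: white bottle with a red cap, 36 mm across, 75 mm high, at the back; origin at the centre of its underside

How it is judged:
By the outcome, as a careful person would: the job done as asked, in the order asked, and still so for the second after the job is handed in, with the robot touching nothing.
It also fails if it takes over 58 s, if anything falls off the work surface, if the arm or the gripper's body presses on something with over 40 N, if the wrist force passes 120 N, or if a joint passes its speed limit or range.

ROBOT

A 6-joint arm with a two-finger parallel gripper is mounted at the origin on a cart in front of the work surface, level with it; the furniture and walls round the work are solid. World frame = base frame: x ahead of the robot, y to its left, z up, the work surface at z = 0. Lengths are in m, angles in rad, forces in N, time in s.
With the tool pointing down it reaches from about 0.325 to 0.75 m from the base axis. Payload 7.6 kg.
Tool frame: the origin (TCP) lies at the very end of the fingers, on their centre line; the grasp point (between the pads) lies 19 mm behind it (manip.pinch_z is the distance from the TCP to the grasp point, in m); z points along the fingers, y is the line along which they close (so a half turn about z gives the same grasp; the last joint's range is limited). The gripper opens to 85 mm and grips with 20 to 120 N. Pads are 22 mm wide; open, the fingers measure 114 mm over their backs; the gripper's body (76 mm by 85 mm) begins 54 mm behind the grasp point. The pads swing forward as they close: fully open they stand 13 mm farther back than shut.
Start: joints at [1.222, 0.052, 1.401, -0, 1.689, -0.07], TCP at [0.144, 0.505, 0.231] pointing down, gripper open.
Joint ranges: [-2.9, 2.9], [-0.91, 2.17], [0.12, 2.37], [-1.06, 4.2], [0.26, 2.73], [-2.93, 2.93]. Speed limits (rad/s): [2.57, 2.57, 3.01, 3.14, 3.14, 3.14].

INTERFACE

Orientations are given as a unit quaternion [w, x, y, z].
In Python, from station import manip gives the robot as it stands. The module is installed in compiled form; this text tells all that it offers.
- The arm moves only by the tool servo_tool, never from a script. Its argument "plan" is a list of rows, each an object with "travel": the shift along the tool's x, y, z as a fraction of full scale, a list of three; "delta_rot": the turn, a rotation vector about the tool's x, y, z as a fraction of full scale, a list of three; "fingers": the opening, from 0 (shut) to 1 (fully open). A call has 1 to 10 rows; each row is the pose to reach, as a shift and turn from the pose commanded when the call began, along the tool's axes at that moment, turning the shorter way round; what a row does not reach only later rows make up. Full scale, the value 1, is 120 mm for a shift and pi rad for a turn. A row lasts 1/10 s, in which the tool goes at most 50 mm and 8.59 degrees, less where a joint would pass 70% of its speed; a pose out of reach is approached as far as the arm can. A call with a number of a shift or a turn outside -1 to 1 is refused whole. A call with a gripper value outside its range is refused whole. The fingers move at their own pace and stop on an object; "force" is the grip in N (left out, the last holds). Time passes only in rows, so rows that repeat a pose let the fingers close. It gives the time, the measured TCP pose, the force, the opening and the grip force at its end, in the units of the state.
- manip.state(): the state, without advancing time (a new reading comes with each control period).
- manip.get_image(name): name is "scene" or "top" or "wrist"; returns a dict with "img" (384x512x3 uint8, red, green, blue), "K" (3x3 intrinsics, pixels), "T" (4x4, takes a point from camera to world coordinates). Camera axes: x right, y down, z forward; pixel columns grow to the right and rows downward; lengths in m; the calibration is good to about 2 mm. A picture is of the moment at which its call begins. There is no depth.
- manip.close_job(): hands the job in; it is judged then, once.
The state is a dict: "clock": time; "joint_positions": joint angles; "qvel": joint speeds; "joint_efforts": joint torques, N m; "position": TCP position; "eef_rot": TCP orientation; "wrist_force": force on the tool from outside, world axes, zero at the start; "wrist_torque": the same for the moment, N m; "grip_width": opening from 0.0 (shut) to 1.0 (fully open); "finger_force": force on a finger pad.
Only numpy, scipy, OpenCV 4.12 (cv2) and the standard library are available. Lean on these libraries where they do the work, as an engineer would, in place of code of your own. Each camera call takes 0.05 s, during which the arm holds its last target. There are 200 camera calls.

## Working session

There is one attempt and no reset: what is moved stays moved. The work goes in short steps, Python scripts to look and compute and a tool call to move; the robot and the scene stay as the last step left them, time stands still between calls to the robot, and variables do not carry over. Pictures are saved under pics/ and viewed, at most 10 in all, crops included, and the job is handed in when it is done.

Besides the shell and the picture viewer there is one more tool, called after "Emit:" as name(argument=value, ...), one argument or row to a line, values as JSON. servo_tool: Moves the arm, as the interface text tells. Shift numbers are shares of 120 mm and turn numbers shares of pi rad, none past 1 either way. Its arguments: {"type":"object","properties":{"plan":{"type":"array"},"force":{"type":"number"}},"required":["plan"]}

```bash
mkdir -p pics && python3 - <<'E'
from station import manip
import cv2,numpy as np,pickle
d={}
for n in("top","scene"):
    r=manip.get_image(n);d[n]=r
    cv2.imwrite(f"pics/{n}0.png",cv2.cvtColor(r["img"],cv2.COLOR_RGB2BGR));print(n,r["K"].tolist(),np.round(r["T"],3).tolist())
pickle.dump(d,open("im0.pkl","wb"))
print(manip.state())
E
```

```text
top [[366.94285151150285, 0.0, 255.77527958170694], [0.0, 366.94285151150285, 186.99136464530392], [0.0, 0.0, 1.0]] [[-0.006, -0.99, 0.143, 0.411], [-1.0, 0.01, 0.025, -0.043], [-0.026, -0.143, -0.989, 0.967], [0.0, 0.0, 0.0, 1.0]]
scene [[481.16761188482764, 0.0, 246.79755979750738], [0.0, 481.16761188482764, 197.3865401361193], [0.0, 0.0, 1.0]] [[0.78, -0.468, 0.415, 0.119], [-0.625, -0.562, 0.542, -0.534], [-0.02, -0.682, -0.731, 0.853], [0.0, 0.0, 0.0, 1.0]]
{'clock': 0.1, 'joint_positions': array([ 1.22174257e+00,  5.27422796e-02,  1.40162049e+00,  1.22271735e-06,
        1.68864231e+00, -7.02996782e-02]), 'qvel': array([ 0.00050123, -0.00095002, -0.00332192, -0.00011959,  0.0011388 ,
       -0.00017173]), 'joint_efforts': array([ 1.25966984e-03, -3.82581818e+01, -3.60985351e+01, -6.29321039e-05,
        4.72542015e-03,  6.59327475e-05]), 'position': array([0.14433937, 0.50447703, 0.23057452]), 'eef_rot': array([-1.47587411e-04,  1.38926118e-01,  9.90302497e-01, -6.90618132e-04]), 'wrist_force': array([-0.32007311,  0.64315233,  0.33266608]), 'wrist_torque': array([-0.00877107, -0.01869513, -0.00649012]), 'finger_force': 0.0, 'grip_width': 0.9941829945356538}
```

View pics/top0.png

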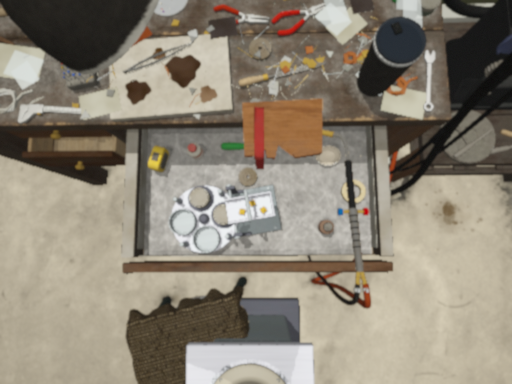

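View pics/scene0.png

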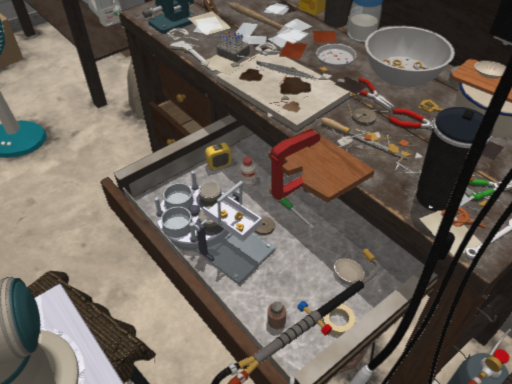

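The top view shows the turntable at about (204,219), with cups at (183,223) and (208,239), tins at (200,197) and (224,213), and the tray to the right at (250,210). I'll enlarge both views.

```bash
python3 - <<'E'
import cv2,pickle
d=pickle.load(open("im0.pkl","rb"))
a=d["top"]["img"][170:270,155:290]; b=d["scene"]["img"][140:290,140:285]
cv2.imwrite("pics/c1.png",cv2.cvtColor(cv2.resize(a,(675,500),interpolation=cv2.INTER_CUBIC),cv2.COLOR_RGB2BGR))
cv2.imwrite("pics/c2.png",cv2.cvtColor(cv2.resize(b,(580,600),interpolation=cv2.INTER_CUBIC),cv2.COLOR_RGB2BGR))
E
```

```text
(no output)
```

View pics/c1.png

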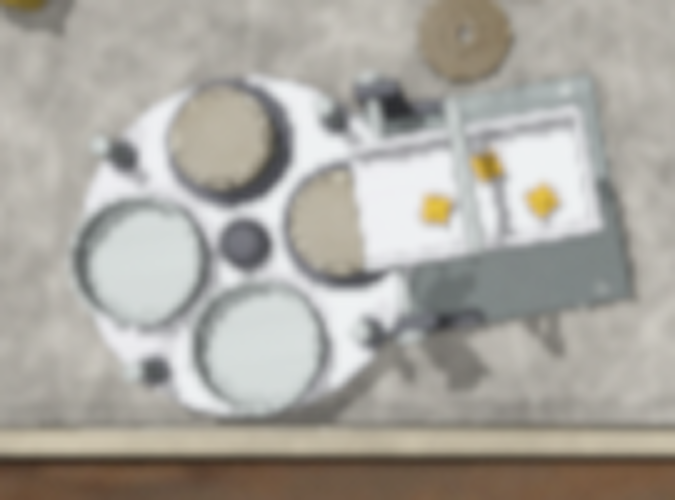

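View pics/c2.png

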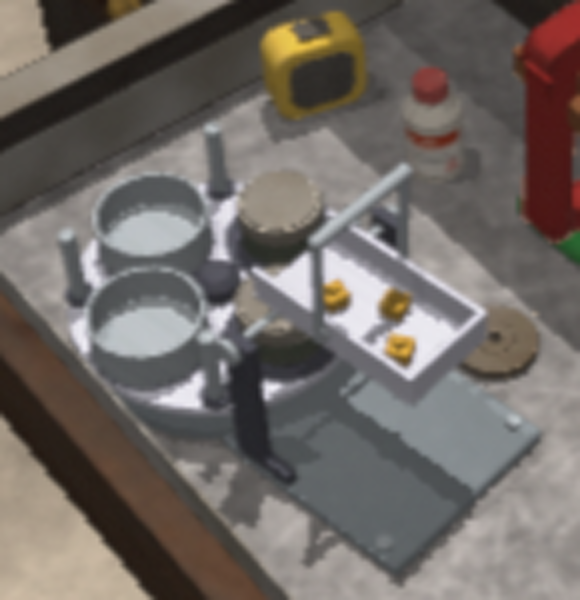

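Crop readings are as follows. In c1, the cup rims are at (142,262) and (262,345), the tin top is at (221,140), the bar runs (458,100)–(478,248), and the pin tops are near (102,146), (135,370), (360,332) and (328,118). In c2, the pin tops are at (213,130), (67,235) and (207,340), and the bar ends are at (408,170) and (316,245).

```bash
cat > h.py <<'E'
import numpy as np,pickle
def ray(r,u,v):
    T=r["T"];return T[:3,3],T[:3,:3]@np.linalg.inv(r["K"])@[u,v,1]
def plane(r,u,v,z):
    o,d=ray(r,u,v);return o+d*(z-o[2])/d[2]
E
python3 - <<'E'
from h import *
d=pickle.load(open("im0.pkl","rb"));t,s=d["top"],d["scene"]
A=lambda u,v,z:plane(t,154.6+u/5,169.6+v/5,z)
B=lambda u,v,z:plane(s,139.6+u/4,139.6+v/4,z)
np.set_printoptions(precision=4,suppress=True)
P=dict(cupL=(142,262,.063),cupR=(262,345,.063),tinB=(221,140,.068),barF=(458,100,.185),barN=(478,248,.185),pTL=(102,146,.088),pBL=(135,370,.088),pBR=(360,332,.088),pTR=(328,118,.088))
for k,v in P.items():print("top",k,A(*v))
Q=dict(cupBack=(150,220,.063),cupFront=(148,315,.063),tin=(280,200,.068),barF=(408,170,.185),barN=(316,245,.185),pB=(213,130,.088),pL=(67,235,.088),pF=(207,340,.088),felt=(497,338,.009))
for k,v in Q.items():print("scn",k,B(*v))
bF=A(*P["barF"]);bN=A(*P["barN"]);v=bF-bN;print("bar len",np.linalg.norm(v),"ang",np.degrees(np.arctan2(v[1],v[0])))
ax=(A(*P["cupR"])+A(*P["tinB"]))/2;w=A(*P["cupL"])-ax;print("axis",ax,np.linalg.norm(w),np.degrees(np.arctan2(w[1],w[0])), np.linalg.norm(A(*P["cupR"])-ax))
# scene axis
print([ (n,plane(t,154.6+245/5,169.6+243/5,z)) for n,z in(("hub",.04),)])
print("front wall top inner", [plane(t,154.6+u/5,169.6+428/5,z) for u in(50,600) for z in(0,.05,.1)])
E
```

```text
top cupL [0.4556 0.16   0.063 ]
top cupR [0.4146 0.1    0.063 ]
top tinB [0.5152 0.1209 0.068 ]
top barF [ 0.518  -0.0026  0.185 ]
top barN [ 0.4544 -0.011   0.185 ]
top pTL [0.5105 0.1751 0.088 ]
top pBL [0.4031 0.1566 0.088 ]
top pBR [0.4204 0.0493 0.088 ]
top pTR [0.5232 0.0654 0.088 ]
scn cupBack [0.4515 0.1593 0.063 ]
scn cupFront [0.4119 0.1003 0.063 ]
scn tin [0.515  0.1207 0.068 ]
scn barF [ 0.5161 -0.0005  0.185 ]
scn barN [ 0.4518 -0.0118  0.185 ]
scn pB [0.5079 0.1741 0.088 ]
scn pL [0.3999 0.157  0.088 ]
scn pF [0.4169 0.0463 0.088 ]
scn felt [0.5761 0.0016 0.009 ]
bar len 0.06417846873244828 ang 7.4969932043276035
axis [0.4649 0.1105 0.0655] 0.05048272110610543 100.70606110942158 0.05143837536205217
[('hub', array([0.4659, 0.113 , 0.04  ]))]
front wall top inner [array([0.3727, 0.2205, 0.    ]), array([0.3746, 0.2069, 0.05  ]), array([0.3766, 0.1933, 0.1   ]), array([ 0.3713, -0.0663,  0.    ]), array([ 0.3733, -0.0651,  0.05  ]), array([ 0.3753, -0.0639,  0.1   ])]
```

```bash
cat >> h.py <<'E'
from scipy.spatial.transform import Rotation as Ro
TH=np.radians(10);AX=np.array([.4635,.111,0])
EX=np.array([np.cos(TH),np.sin(TH),0]);EY=np.array([-np.sin(TH),np.cos(TH),0])
def S(x,y,z):return AX+x*EX+y*EY+[0,0,z]
RT=np.c_[-EX,EY,[0,0,-1]]
def go(*targets):
    from station import manip
    s=manip.state();q=s["eef_rot"];R=Ro.from_quat(np.r_[q[1:],q[0]]).as_matrix()
    print("sorter pos",np.round(np.c_[EX,EY,[0,0,1]].T@(s["position"]-AX),4),"F",np.round(s["wrist_force"],1),"t",s["clock"])
    for t in targets:print(np.round(R.T@(S(*t)-s["position"])/.12,3))
    print("rot",np.round(Ro.from_matrix(R.T@RT).as_rotvec()/np.pi,4))
E
python3 -c "
from h import *
go((.085,.066,.2))"
```

```text
sorter pos [-0.246   0.4429  0.2306] F [-0.3  0.6  0.3] t 0.1
[-3.855 -1.616  0.257]
rot [-4.000e-04 -1.000e-04 -1.443e-01]
```

Emit:
servo_tool(
  plan=[
    {"travel": [-0.3, -0.12, 0], "delta_rot": [0, 0, 0], "fingers": 0},
    {"travel": [-0.6, -0.25, 0], "delta_rot": [0, 0, 0], "fingers": 0},
    {"travel": [-0.96, -0.4, 0], "delta_rot": [0, 0, 0], "fingers": 0},
    {"travel": [-0.96, -0.4, 0], "delta_rot": [0, 0, 0], "fingers": 0},
  ],
)

```text
clock: 0.5
position: [0.2452, 0.4242, 0.231]
eef_rot: [0.0, 0.142, 0.99, -0.001]
wrist_force: [-0.4, 0.3, 0.3]
grip_width: 0.329
finger_force: 0.0
```

Emit:
servo_tool(
  plan=[
    {"travel": [-0.4, -0.16, 0], "delta_rot": [0, 0, 0], "fingers": 0},
    {"travel": [-0.7, -0.28, 0], "delta_rot": [0, 0, 0], "fingers": 0},
    {"travel": [-0.96, -0.4, 0], "delta_rot": [0, 0, 0], "fingers": 0},
    {"travel": [-0.96, -0.4, 0], "delta_rot": [0, 0, 0], "fingers": 0},
  ],
)

```text
clock: 0.9
position: [0.3416, 0.3471, 0.2308]
eef_rot: [0.0, 0.141, 0.99, -0.001]
wrist_force: [-0.6, 0.3, -0.0]
grip_width: 0.005
finger_force: 0.0
```

Emit:
servo_tool(
  plan=[
    {"travel": [-0.4, -0.16, 0], "delta_rot": [0, 0, 0], "fingers": 0},
    {"travel": [-0.7, -0.28, 0], "delta_rot": [0, 0, 0], "fingers": 0},
    {"travel": [-0.96, -0.4, 0], "delta_rot": [0, 0, 0], "fingers": 0},
    {"travel": [-0.96, -0.4, 0], "delta_rot": [0, 0, 0], "fingers": 0},
  ],
)

```text
clock: 1.3
position: [0.4388, 0.2695, 0.2306]
eef_rot: [-0.0, 0.141, 0.99, -0.001]
wrist_force: [-0.5, -0.0, 1.0]
grip_width: -0.0
finger_force: 0.0
```

Emit:
servo_tool(
  plan=[
    {"travel": [-0.3, -0.12, 0], "delta_rot": [0, 0, -0.04], "fingers": 0},
    {"travel": [-0.6, -0.24, 0], "delta_rot": [0, 0, -0.08], "fingers": 0},
    {"travel": [-0.8, -0.34, 0], "delta_rot": [0, 0, -0.12], "fingers": 0},
    {"travel": [-0.8, -0.34, 0], "delta_rot": [0, 0, -0.144], "fingers": 0},
    {"travel": [-0.8, -0.34, 0], "delta_rot": [0, 0, -0.144], "fingers": 0},
  ],
)

```text
clock: 1.8
position: [0.5178, 0.2063, 0.2307]
eef_rot: [-0.001, -0.087, 0.996, 0.0]
wrist_force: [0.1, 0.6, 0.2]
grip_width: 0.002
finger_force: 0.0
```

```bash
python3 - <<'E'
from h import *
from station import manip
import cv2
go((.088,.066,.2),(.088,.066,.076))
a=manip.get_image("wrist");b=manip.get_image("top");pickle.dump((a,b),open("im1.pkl","wb"))
x=np.hstack([cv2.resize(a["img"],(440,330)),cv2.resize(b["img"][140:265,130:265],(356,330))])
cv2.imwrite("pics/c3.png",cv2.cvtColor(x,cv2.COLOR_RGB2BGR))
E
```

```text
sorter pos [0.0701 0.0844 0.2307] F [0.1 0.6 0.2] t 1.8
[-0.15  -0.153  0.256]
[-0.151 -0.154  1.289]
rot [ 0.0001 -0.0004 -0.0001]
```

View pics/c3.png

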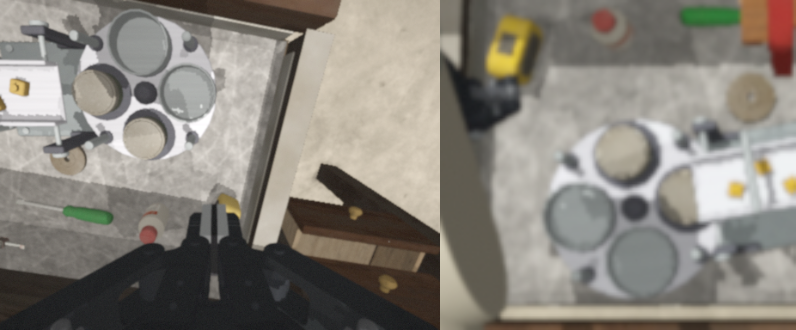

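```bash
python3 - <<'E'
from h import *
d=pickle.load(open("im0.pkl","rb"));t=d["top"]
C=np.c_[EX,EY,[0,0,1]].T
for n,u,v,z in(("tape R",166,158,.04),("tape bot",157,169,.04),("flux",194,150,.07),("pTL",175,198.8,.088)):
    p=plane(t,u,v,z);print(n,p.round(3),(C@(p-AX)).round(3))
E
```

```text
tape R [0.623 0.213 0.04 ] [0.175 0.073 0.04 ]
tape bot [0.594 0.236 0.04 ] [0.15 0.1  0.04]
flux [0.636 0.135 0.07 ] [ 0.174 -0.007  0.07 ]
pTL [0.511 0.175 0.088] [0.057 0.055 0.088]
```

Emit:
servo_tool(
  plan=[
    {"travel": [-0.15, -0.15, 0], "delta_rot": [0, 0, 0], "fingers": 0},
    {"travel": [-0.15, -0.15, 0.25], "delta_rot": [0, 0, 0], "fingers": 0},
    {"travel": [-0.15, -0.15, 0.5], "delta_rot": [0, 0, 0], "fingers": 0},
    {"travel": [-0.15, -0.15, 0.7], "delta_rot": [0, 0, 0], "fingers": 0},
    {"travel": [-0.15, -0.15, 0.7], "delta_rot": [0, 0, 0], "fingers": 0},
  ],
)

```text
clock: 2.4
position: [0.5365, 0.1914, 0.1433]
eef_rot: [-0.004, -0.087, 0.996, -0.001]
wrist_force: [-0.3, -0.2, -0.1]
grip_width: -0.0
finger_force: 0.0
```

Emit:
servo_tool(
  plan=[
    {"travel": [0, 0, 0.2], "delta_rot": [0, 0, 0], "fingers": 0},
    {"travel": [0, 0, 0.4], "delta_rot": [0, 0, 0], "fingers": 0},
    {"travel": [0, 0, 0.56], "delta_rot": [0, 0, 0], "fingers": 0},
    {"travel": [0, 0, 0.56], "delta_rot": [0, 0, 0], "fingers": 0},
  ],
)

```text
clock: 2.8
position: [0.5377, 0.1914, 0.0788]
eef_rot: [-0.002, -0.087, 0.996, -0.0]
wrist_force: [-1.4, 0.4, -0.1]
grip_width: 0.004
finger_force: 0.0
```

Emit:
servo_tool(
  plan=[
    {"travel": [0.07, 0, 0], "delta_rot": [0, 0, 0], "fingers": 0},
    {"travel": [0.14, 0, 0], "delta_rot": [0, 0, 0], "fingers": 0},
    {"travel": [0.21, 0, 0], "delta_rot": [0, 0, 0], "fingers": 0},
    {"travel": [0.28, 0, 0], "delta_rot": [0, 0, 0], "fingers": 0},
    {"travel": [0.35, 0, 0], "delta_rot": [0, 0, 0], "fingers": 0},
    {"travel": [0.42, 0, 0], "delta_rot": [0, 0, 0], "fingers": 0},
    {"travel": [0.49, 0, 0], "delta_rot": [0, 0, 0], "fingers": 0},
    {"travel": [0.56, 0, 0], "delta_rot": [0, 0, 0], "fingers": 0},
    {"travel": [0.63, 0, 0], "delta_rot": [0, 0, 0], "fingers": 0},
    {"travel": [0.7, 0, 0], "delta_rot": [0, 0, 0], "fingers": 0},
  ],
)

```text
clock: 3.8
position: [0.4563, 0.1769, 0.0813]
eef_rot: [0.001, -0.087, 0.996, 0.001]
wrist_force: [1.1, 2.7, 7.5]
grip_width: 0.004
finger_force: 3.2
```

Emit:
servo_tool(
  plan=[
    {"travel": [0, 0, 0], "delta_rot": [0, 0, 0], "fingers": 0},
    {"travel": [0, 0, 0], "delta_rot": [0, 0, 0], "fingers": 0},
    {"travel": [0, 0, 0], "delta_rot": [0, 0, 0], "fingers": 0},
    {"travel": [0, 0, 0], "delta_rot": [0, 0, 0], "fingers": 0},
    {"travel": [0, 0, 0], "delta_rot": [0, 0, 0], "fingers": 0},
  ],
)

```text
clock: 4.3
position: [0.4563, 0.1769, 0.0813]
eef_rot: [0.001, -0.087, 0.996, 0.001]
wrist_force: [-0.3, 1.4, 7.6]
grip_width: -0.0
finger_force: 3.6
```

```bash
python3 - <<'E'
from h import *
from station import manip
import cv2
go((.004,.066,.076))
a=manip.get_image("scene");b=manip.get_image("top");pickle.dump((a,b),open("im2.pkl","wb"))
x=np.hstack([cv2.resize(a["img"][140:290,140:285],(386,400)),cv2.resize(b["img"][165:265,155:255],(400,400))])
cv2.imwrite("pics/c4.png",cv2.cvtColor(x,cv2.COLOR_RGB2BGR))
E
```

```text
sorter pos [0.0044 0.0661 0.0813] F [-0.3  1.4  7.6] t 4.3
[ 0.003 -0.001  0.044]
rot [ 0.0004  0.0006 -0.0003]
```

View pics/c4.png

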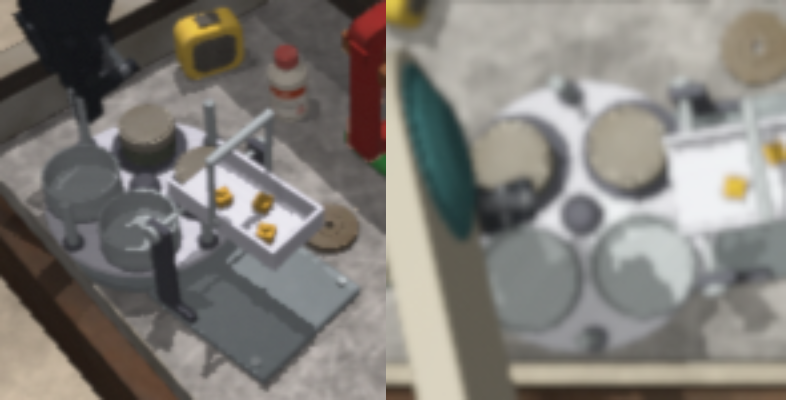

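```bash
python3 - <<'E'
from h import *
from station import manip
import cv2
d=pickle.load(open("im0.pkl","rb"));t,s=d["top"],d["scene"]
C=np.c_[EX,EY,[0,0,1]].T
def pr(n,p):
    q=C@(p-AX);print(n,(q*1000).round(1),np.hypot(*q[:2]).round(4),np.degrees(np.arctan2(q[1],q[0])).round(1))
for u,v in((568,82),(595,345)):pr("top",plane(t,154.6+(u-386)/4,164.6+v/4,.088))
for u,v in((77,95),(209,105),(70,200)):pr("scn",plane(s,139.6+u/2.66,139.6+v/2.66,.088))
for u,v in((536,278),(646,270)):pr("cup",plane(t,154.6+(u-386)/4,164.6+v/4,.063))
T=C@(d["top"]["T"][:3,3]-AX)
a=manip.get_image("wrist")
b=pickle.load(open("im2.pkl","rb"))[0]
x=np.hstack([cv2.resize(a["img"],(440,330)),cv2.resize(b["img"][130:235,140:255],(360,330),interpolation=cv2.INTER_CUBIC)])
cv2.imwrite("pics/c5.png",cv2.cvtColor(x,cv2.COLOR_RGB2BGR))
E
```

```text
top [ 79.4 -10.4  88. ] 0.08 -7.4
top [-79.1  -1.2  88. ] 0.0792 -179.1
scn [11.4 89.4 88. ] 0.0901 82.8
scn [75.7 -5.8 88. ] 0.076 -4.4
scn [-73.2   4.8  88. ] 0.0734 176.2
cup [-32.6  32.   63. ] 0.0457 135.5
cup [-40.  -35.4  63. ] 0.0534 -138.5
```

View pics/c5.png

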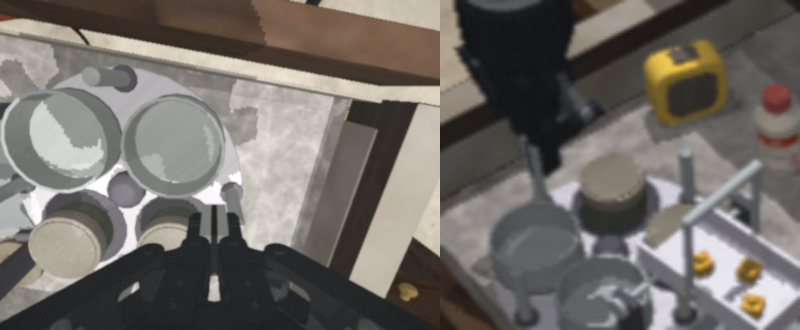

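The turntable stands at about 40°: pin_1 is near sorter (5,78) and has slipped to the outer side of the fingertip. I'll lift, go back, and push again deeper, along the arc.

Emit:
servo_tool(
  plan=[
    {"travel": [0, 0, -0.15], "delta_rot": [0, 0, 0], "fingers": 0},
    {"travel": [0, 0, -0.3], "delta_rot": [0, 0, 0], "fingers": 0},
    {"travel": [0, 0, -0.3], "delta_rot": [0, 0, 0], "fingers": 0},
    {"travel": [-0.2, -0.1, -0.3], "delta_rot": [0, 0, 0], "fingers": 0},
    {"travel": [-0.4, -0.2, -0.3], "delta_rot": [0, 0, 0], "fingers": 0},
    {"travel": [-0.62, -0.27, -0.3], "delta_rot": [0, 0, 0], "fingers": 0},
    {"travel": [-0.62, -0.27, -0.3], "delta_rot": [0, 0, 0], "fingers": 0},
    {"travel": [-0.62, -0.27, -0.3], "delta_rot": [0, 0, 0], "fingers": 0},
    {"travel": [-0.62, -0.27, -0.3], "delta_rot": [0, 0, 0], "fingers": 0},
  ],
)

```text
clock: 5.35
position: [0.534, 0.1575, 0.1153]
eef_rot: [-0.001, -0.087, 0.996, -0.0]
wrist_force: [-0.1, 0.2, -0.1]
grip_width: -0.002
finger_force: 0.0
```

```bash
python3 - <<'E'
from h import *
from station import manip
import cv2
a=np.radians([28,40,50,60,70,80,88,96])
go((.078,.034,.073),*[(.08*np.cos(x),.08*np.sin(x),.073) for x in a])
a=manip.get_image("scene");b=manip.get_image("top");pickle.dump((a,b),open("im2.pkl","wb"))
x=np.hstack([cv2.resize(a["img"][140:290,140:285],(386,400)),cv2.resize(b["img"][165:265,155:255],(400,400))])
cv2.imwrite("pics/c6.png",cv2.cvtColor(x,cv2.COLOR_RGB2BGR))
# angle from top view: angle of light pixels is hard; compare to start image
d=pickle.load(open("im0.pkl","rb"))["top"]["img"]
print("diff to start, cup region", np.abs(b["img"][200:252,172:225].astype(int)-d[200:252,172:225]).mean().round(1))
E
```

```text
sorter pos [0.0775 0.0335 0.1153] F [-0.1  0.2 -0.1] t 5.35
[-0.005  0.004  0.352]
[0.056 0.034 0.352]
[0.134 0.149 0.352]
[0.217 0.231 0.353]
[0.312 0.298 0.353]
[0.417 0.347 0.353]
[0.53  0.377 0.353]
[0.622 0.386 0.353]
[0.715 0.383 0.353]
rot [ 0.     -0.0006 -0.0002]
diff to start, cup region 63.4
```

View pics/c6.png

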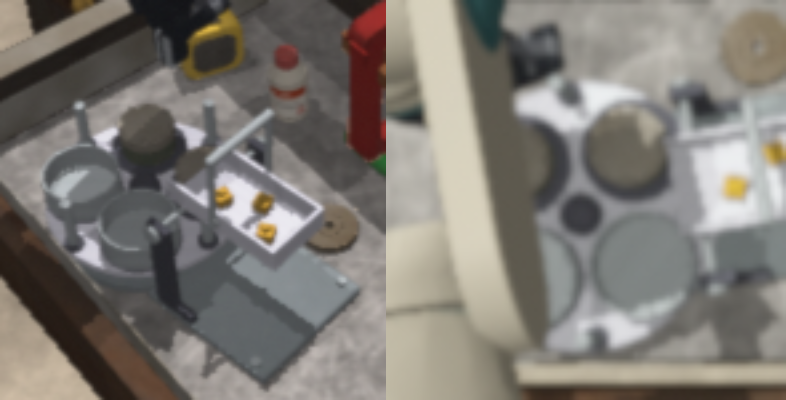

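Emit:
servo_tool(
  plan=[
    {"travel": [0, 0, 0.2], "delta_rot": [0, 0, 0], "fingers": 0},
    {"travel": [0, 0, 0.34], "delta_rot": [0, 0, 0], "fingers": 0},
    {"travel": [0.06, 0.03, 0.34], "delta_rot": [0, 0, 0], "fingers": 0},
    {"travel": [0.13, 0.15, 0.34], "delta_rot": [0, 0, 0], "fingers": 0},
    {"travel": [0.22, 0.23, 0.34], "delta_rot": [0, 0, 0], "fingers": 0},
    {"travel": [0.31, 0.3, 0.34], "delta_rot": [0, 0, 0], "fingers": 0},
    {"travel": [0.42, 0.35, 0.34], "delta_rot": [0, 0, 0], "fingers": 0},
    {"travel": [0.53, 0.38, 0.34], "delta_rot": [0, 0, 0], "fingers": 0},
    {"travel": [0.62, 0.39, 0.34], "delta_rot": [0, 0, 0], "fingers": 0},
    {"travel": [0.7, 0.39, 0.34], "delta_rot": [0, 0, 0], "fingers": 0},
  ],
)

```text
clock: 6.45
position: [0.4433, 0.1896, 0.076]
eef_rot: [0.001, -0.087, 0.996, 0.0]
wrist_force: [0.1, -0.3, -0.0]
grip_width: 0.001
finger_force: 0.0
```

Emit:
servo_tool(
  plan=[
    {"travel": [0, 0, 0], "delta_rot": [0, 0, 0], "fingers": 0},
    {"travel": [0, 0, 0], "delta_rot": [0, 0, 0], "fingers": 0},
    {"travel": [0, 0, 0], "delta_rot": [0, 0, 0], "fingers": 0},
    {"travel": [0, 0, 0], "delta_rot": [0, 0, 0], "fingers": 0},
    {"travel": [0, 0, 0], "delta_rot": [0, 0, 0], "fingers": 0},
  ],
)

```text
clock: 6.95
position: [0.4445, 0.1889, 0.0752]
eef_rot: [-0.0, -0.087, 0.996, 0.0]
wrist_force: [-0.1, 0.2, 0.4]
grip_width: -0.004
finger_force: 0.0
```

```bash
python3 - <<'E'
from h import *
from station import manip
import cv2
go((-.005,.08,.073),(-.02,.078,.073))
a=manip.get_image("scene");b=manip.get_image("top");pickle.dump((a,b),open("im3.pkl","wb"))
x=np.hstack([cv2.resize(a["img"][140:290,140:285],(386,400)),cv2.resize(b["img"][165:265,155:255],(400,400))])
cv2.imwrite("pics/c7.png",cv2.cvtColor(x,cv2.COLOR_RGB2BGR))
d=pickle.load(open("im0.pkl","rb"))["top"];e=pickle.load(open("im2.pkl","rb"))[1]
# colour samples at the stations for detent pose (+y far is hidden by arm): top view, z=.066, r=52
for n,im in(("start",d),("mid",e),("now",b)):
  o=[]
  for deg in(0,45,180,225):
    p=S(.052*np.cos(np.radians(deg)),.052*np.sin(np.radians(deg)),.066)
    c=np.linalg.inv(d["T"])@np.r_[p,1];u=d["K"]@(c[:3]/c[2]);i=im["img"][int(u[1])-1:int(u[1])+2,int(u[0])-1:int(u[0])+2].mean((0,1));o.append((deg,i.round().astype(int).tolist()))
  print(n,o)
E
```

```text
sorter pos [-0.0052  0.0801  0.0752] F [-0.1  0.2  0.4] t 6.95
[-0.001 -0.001  0.018]
[ 0.123 -0.017  0.018]
rot [ 0.     -0.     -0.0004]
start [(0, [188, 181, 165]), (45, [221, 221, 224]), (180, [215, 221, 219]), (225, [222, 223, 225])]
mid [(0, [179, 179, 182]), (45, [93, 89, 78]), (180, [162, 162, 165]), (225, [127, 132, 131])]
now [(0, [174, 168, 152]), (45, [212, 212, 216]), (180, [130, 135, 134]), (225, [214, 214, 217])]
```

View pics/c7.png

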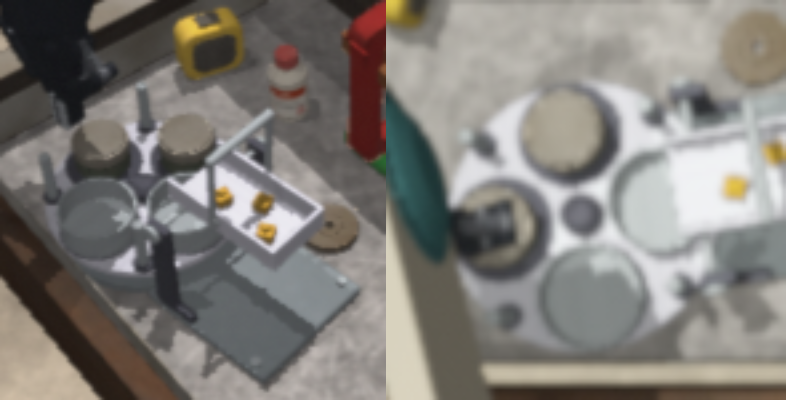

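Cup_b now sits under the lip, with the tins on the +x and +y sides, so the turntable has clicked into the next detent. Next I go over to the back of the bar.

Emit:
servo_tool(
  plan=[
    {"travel": [0, 0, -0.3], "delta_rot": [0, 0, 0], "fingers": 0},
    {"travel": [0, 0, -0.6], "delta_rot": [0, 0, 0], "fingers": 0},
    {"travel": [0, 0, -0.95], "delta_rot": [0, 0, 0], "fingers": 0},
    {"travel": [0, 0, -1], "delta_rot": [0, 0, 0], "fingers": 0},
    {"travel": [0, 0, -1], "delta_rot": [0, 0, 0], "fingers": 0},
  ],
)

```text
clock: 7.55
position: [0.4451, 0.1892, 0.1968]
eef_rot: [0.002, -0.087, 0.996, 0.0]
wrist_force: [-0.6, -1.1, -0.9]
grip_width: -0.002
finger_force: 0.0
```

Emit:
servo_tool(
  plan=[
    {"travel": [0, -0.3, -0.3], "delta_rot": [0, 0, 0], "fingers": 0},
    {"travel": [0, -0.6, -0.33], "delta_rot": [0, 0, 0], "fingers": 0},
    {"travel": [0, -1, -0.33], "delta_rot": [0, 0, 0], "fingers": 0},
    {"travel": [0, -1, -0.33], "delta_rot": [0, 0, 0], "fingers": 0},
  ],
)

```text
clock: 7.95
position: [0.4652, 0.0664, 0.233]
eef_rot: [-0.001, -0.084, 0.996, -0.001]
wrist_force: [-0.4, -0.2, -0.8]
grip_width: 0.001
finger_force: 0.0
```

Emit:
servo_tool(
  plan=[
    {"travel": [0.02, -0.3, 0], "delta_rot": [0, 0, 0], "fingers": 0},
    {"travel": [0.02, -0.6, 0], "delta_rot": [0, 0, 0], "fingers": 0},
    {"travel": [0.02, -0.96, 0], "delta_rot": [0, 0, 0], "fingers": 0},
    {"travel": [0.02, -0.96, 0], "delta_rot": [0, 0, 0], "fingers": 0},
    {"travel": [0.02, -0.96, 0], "delta_rot": [0, 0, 0], "fingers": 0},
  ],
)

```text
clock: 8.45
position: [0.4821, -0.0433, 0.2331]
eef_rot: [-0.001, -0.086, 0.996, 0.001]
wrist_force: [0.2, -0.2, 0.9]
grip_width: 0.001
finger_force: 0.0
```

```bash
python3 - <<'E'
from h import *
from station import manip
go((-.008,-.155,.158),(-.008,-.14,.158),(-.008,-.05,.158))
b=manip.get_image("top")
d=pickle.load(open("im0.pkl","rb"))["top"]
p=np.c_[S(0,-.12,.185),S(0,-.154,.158)]
for q in p.T:
    c=np.linalg.inv(d["T"])@np.r_[q,1];u=d["K"]@(c[:3]/c[2]);print(u[:2].round(1))
E
```

```text
sorter pos [-0.0084 -0.1552  0.2331] F [ 0.2 -0.2  0.9] t 8.45
[-0.005  0.     0.626]
[-0.005  0.125  0.626]
[-0.003  0.875  0.627]
rot [ 0.0005 -0.0009 -0.0008]
[248.4 205.2]
[264.  203.5]
```

Emit:
servo_tool(
  plan=[
    {"travel": [0, 0, 0.2], "delta_rot": [0, 0, 0], "fingers": 0},
    {"travel": [0, 0, 0.4], "delta_rot": [0, 0, 0], "fingers": 0},
    {"travel": [0, 0, 0.62], "delta_rot": [0, 0, 0], "fingers": 0},
    {"travel": [0, 0, 0.62], "delta_rot": [0, 0, 0], "fingers": 0},
    {"travel": [0, 0, 0.62], "delta_rot": [0, 0, 0], "fingers": 0},
  ],
)

```text
clock: 9.0
position: [0.4825, -0.0421, 0.1607]
eef_rot: [-0.0, -0.087, 0.996, 0.0]
wrist_force: [-0.6, 0.5, -0.1]
grip_width: -0.003
finger_force: 0.0
```

Emit:
servo_tool(
  plan=[
    {"travel": [0, 0.07, 0], "delta_rot": [0, 0, 0], "fingers": 0},
    {"travel": [0, 0.14, 0], "delta_rot": [0, 0, 0], "fingers": 0},
    {"travel": [0, 0.21, 0], "delta_rot": [0, 0, 0], "fingers": 0},
    {"travel": [0, 0.28, 0], "delta_rot": [0, 0, 0], "fingers": 0},
    {"travel": [0, 0.35, 0], "delta_rot": [0, 0, 0], "fingers": 0},
    {"travel": [0, 0.42, 0], "delta_rot": [0, 0, 0], "fingers": 0},
    {"travel": [0, 0.49, 0], "delta_rot": [0, 0, 0], "fingers": 0},
    {"travel": [0, 0.56, 0], "delta_rot": [0, 0, 0], "fingers": 0},
    {"travel": [0, 0.63, 0], "delta_rot": [0, 0, 0], "fingers": 0},
  ],
)

```text
clock: 9.9
position: [0.4692, 0.0321, 0.1602]
eef_rot: [-0.0, -0.087, 0.996, 0.0]
wrist_force: [1.1, -2.2, -0.3]
grip_width: 0.005
finger_force: 0.5
```

Emit:
servo_tool(
  plan=[
    {"travel": [0, 0.05, 0], "delta_rot": [0, 0, 0], "fingers": 0},
    {"travel": [0, 0.1, 0], "delta_rot": [0, 0, 0], "fingers": 0},
    {"travel": [0, 0.15, 0], "delta_rot": [0, 0, 0], "fingers": 0},
    {"travel": [0, 0.2, 0], "delta_rot": [0, 0, 0], "fingers": 0},
    {"travel": [0, 0.24, 0], "delta_rot": [0, 0, 0], "fingers": 0},
    {"travel": [0, 0.24, 0], "delta_rot": [0, 0, 0], "fingers": 0},
    {"travel": [0, 0.24, 0], "delta_rot": [0, 0, 0], "fingers": 0},
    {"travel": [0, 0.24, 0], "delta_rot": [0, 0, 0], "fingers": 0},
    {"travel": [0, 0.24, 0], "delta_rot": [0, 0, 0], "fingers": 0},
    {"travel": [0, 0.24, 0], "delta_rot": [0, 0, 0], "fingers": 0},
  ],
)

```text
clock: 10.9
position: [0.4646, 0.0596, 0.1605]
eef_rot: [0.0, -0.087, 0.996, 0.0]
wrist_force: [-0.1, 0.4, 1.1]
grip_width: 0.0
finger_force: 0.1
```

```bash
cat > yel.py <<'E'
from h import *
from station import manip
import cv2
go((-.008,-.04,.158))
for n in("top","scene"):
    r=manip.get_image(n);h=cv2.cvtColor(r["img"],cv2.COLOR_RGB2HSV)
    m=cv2.inRange(h,(12,130,70),(30,255,255));k,_,st,c=cv2.connectedComponentsWithStats(m)
    T=[(c[i].round(1).tolist(),int(st[i,4])) for i in range(1,k) if 150<c[i][0]<290 and 140<c[i][1]<290 and st[i,4]>2]
    print(n,T)
    q=np.linalg.inv(r["T"])@np.r_[S(0,-.052,.045),1];u=r["K"]@(q[:3]/q[2]);print(" cup at",u[:2].round(1))
E
python3 yel.py
```

```text
sorter pos [-0.0078 -0.0508  0.1605] F [-0.1  0.4  1.1] t 10.9
[0.001 0.09  0.021]
rot [ 0.      0.     -0.0004]
top [([156.6, 158.3], 255)]
 cup at [224.4 215.3]
scene [([169.7, 140.8], 26), ([224.6, 151.1], 129), ([201.4, 217.5], 21), ([207.0, 225.0], 5)]
 cup at [210.9 221.1]
```

Emit:
servo_tool(
  plan=[
    {"travel": [0, 0.03, 0], "delta_rot": [0, 0, 0], "fingers": 0},
    {"travel": [0, 0.05, 0], "delta_rot": [0, 0, 0], "fingers": 0},
    {"travel": [0, 0.05, 0], "delta_rot": [0, 0, 0], "fingers": 0},
    {"travel": [0, 0.05, 0], "delta_rot": [0, 0, 0], "fingers": 0},
    {"travel": [0, 0.05, 0], "delta_rot": [0, 0, 0], "fingers": 0},
    {"travel": [0, 0.05, 0], "delta_rot": [0, 0, 0], "fingers": 0},
  ],
)

```text
clock: 11.6
position: [0.4635, 0.0656, 0.1605]
eef_rot: [0.0, -0.087, 0.996, 0.0]
wrist_force: [-0.7, -1.9, 1.0]
grip_width: 0.001
finger_force: 0.1
```

```bash
cat >> yel.py <<'E'
cv2.imwrite("pics/last.png",cv2.cvtColor(cv2.resize(r["img"][150:270,150:270],(600,600),interpolation=cv2.INTER_CUBIC),cv2.COLOR_RGB2BGR))
E
python3 yel.py
```

```text
sorter pos [-0.0079 -0.0447  0.1605] F [-0.7 -1.9  1. ] t 11.6
[0.001 0.039 0.021]
rot [ 0.      0.     -0.0003]
top [([156.7, 158.3], 256)]
 cup at [224.4 215.3]
scene [([168.6, 140.9], 17), ([224.0, 151.7], 145), ([201.3, 217.5], 20), ([206.5, 224.6], 10)]
 cup at [210.9 221.1]
```

Emit:
servo_tool(
  plan=[
    {"travel": [0, -0.1, 0], "delta_rot": [0, 0, 0], "fingers": 0},
    {"travel": [0, -0.2, 0], "delta_rot": [0, 0, 0], "fingers": 0},
    {"travel": [0, -0.3, 0], "delta_rot": [0, 0, 0], "fingers": 0},
    {"travel": [0, -0.4, 0], "delta_rot": [0, 0, 0], "fingers": 0},
    {"travel": [0, -0.5, 0], "delta_rot": [0, 0, 0], "fingers": 0},
    {"travel": [0, -0.6, 0], "delta_rot": [0, 0, 0], "fingers": 0},
    {"travel": [0, -0.7, 0], "delta_rot": [0, 0, 0], "fingers": 0},
    {"travel": [0, -0.8, 0], "delta_rot": [0, 0, 0], "fingers": 0},
    {"travel": [0, -0.92, 0], "delta_rot": [0, 0, 0], "fingers": 0},
    {"travel": [0, -0.92, 0], "delta_rot": [0, 0, 0], "fingers": 0},
  ],
)

```text
clock: 12.7
position: [0.4828, -0.0446, 0.1605]
eef_rot: [0.0, -0.086, 0.996, -0.0]
wrist_force: [-0.6, -0.6, -0.7]
grip_width: 0.001
finger_force: 0.0
```

```bash
python3 yel.py
```

```text
sorter pos [-0.008  -0.1566  0.1605] F [-0.6 -0.6 -0.7] t 12.7
[0.002 0.972 0.021]
rot [-0.      0.     -0.0008]
top [([156.7, 158.3], 254)]
 cup at [224.4 215.3]
scene [([210.4, 155.4], 140), ([289.8, 173.2], 4), ([202.1, 216.7], 32), ([206.4, 224.6], 7)]
 cup at [210.9 221.1]
```

Emit:
servo_tool(
  plan=[
    {"travel": [0, 0, -0.35], "delta_rot": [0, 0, 0], "fingers": 0},
    {"travel": [0, 0, -0.7], "delta_rot": [0, 0, 0], "fingers": 0},
    {"travel": [0, 0, -0.7], "delta_rot": [0, 0, 0], "fingers": 0},
    {"travel": [0, 0.3, -0.7], "delta_rot": [0, 0, 0], "fingers": 0},
    {"travel": [0, 0.6, -0.7], "delta_rot": [0, 0, 0], "fingers": 0},
    {"travel": [0, 1, -0.7], "delta_rot": [0, 0, 0], "fingers": 0},
    {"travel": [0, 1, -0.7], "delta_rot": [0, 0, 0], "fingers": 0},
  ],
)

```text
clock: 13.5
position: [0.4607, 0.0798, 0.2444]
eef_rot: [0.0, -0.09, 0.996, 0.001]
wrist_force: [0.2, 0.1, 0.1]
grip_width: 0.001
finger_force: 0.0
```

Emit:
servo_tool(
  plan=[
    {"travel": [-0.2, 0.3, 0], "delta_rot": [0, 0, 0], "fingers": 0},
    {"travel": [-0.4, 0.6, 0], "delta_rot": [0, 0, 0], "fingers": 0},
    {"travel": [-0.6, 1, 0], "delta_rot": [0, 0, 0], "fingers": 0},
    {"travel": [-0.6, 1, 0], "delta_rot": [0, 0, 0], "fingers": 0},
    {"travel": [-0.6, 1, 0], "delta_rot": [0, 0, 0], "fingers": 0},
    {"travel": [-0.6, 1, 0], "delta_rot": [0, 0, 0], "fingers": 0},
  ],
)

```text
clock: 14.1
position: [0.5119, 0.2049, 0.2444]
eef_rot: [-0.0, -0.086, 0.996, -0.0]
wrist_force: [-0.2, -0.8, 0.4]
grip_width: 0.002
finger_force: 0.0
```

```bash
python3 yel.py && python3 - <<'E'
from h import *
from station import manip
import cv2
f=lambda i,w,h:cv2.resize(i,(w,h),interpolation=cv2.INTER_CUBIC)
w=manip.get_image("wrist");s=manip.get_image("scene");t=manip.get_image("top")
q=np.linalg.inv(w["T"])@np.r_[S(0,-.052,.04),1];u=w["K"]@(q[:3]/q[2]);print("cup in wrist",u)
x0,y0=[int(np.clip(a-h,0,m)) for a,h,m in((u[0],75,362),(u[1],60,264))]
c=f(w["img"][y0:y0+120,x0:x0+150],400,320)
x=np.vstack([np.hstack([f(w["img"],400,280),f(t["img"][165:265,155:295],400,280)]),np.hstack([c,f(s["img"][165:265,155:280],400,320)])])
cv2.imwrite("pics/c8.png",cv2.cvtColor(x,cv2.COLOR_RGB2BGR))
E
```

```text
sorter pos [0.064  0.0841 0.2444] F [-0.2 -0.8  0.4] t 14.1
[ 0.598 -1.035  0.721]
rot [-0.0001 -0.0001 -0.0004]
top [([156.7, 158.3], 253), ([219.5, 210.7], 14), ([215.9, 218.2], 17), ([225.8, 221.0], 4)]
 cup at [224.4 215.3]
scene [([170.1, 140.8], 29), ([216.8, 154.3], 306), ([202.2, 216.6], 29), ([206.4, 224.6], 7)]
 cup at [210.9 221.1]
cup in wrist [124.80318889 111.75294255   1.        ]
```

View pics/c8.png

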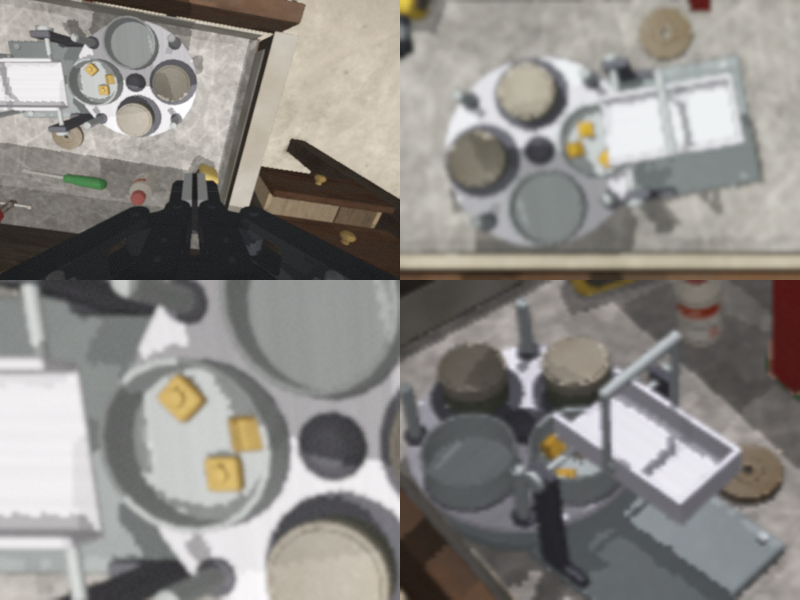

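All three blanks lie in the cup (wrist crop at (180,398), (245,435) and (224,472)). The tray is level and empty, the cup is still under the lip, and the robot is clear.

```bash
python3 -c "
from station import manip
print(manip.close_job())"
```

```text
the job is handed in; nothing more can be done
None
```

The job is done and handed in: the turntable is clicked with cup_b under the lip, all three blanks are in that cup, the tray is back level, and I moved nothing else on the work surface.

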